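# Right the glue bottle in its pouring stand and park it in the glue tray

## Robot

A 7-joint arm with a two-finger parallel gripper is mounted at the origin on the work surface; the furniture and walls round the work are solid. World frame = base frame: x ahead of the robot, y to its left, z up, the work surface at z = 0. Lengths are in m, angles in degrees, forces in N, time in s.
With the tool pointing down it reaches from about 0.35 to 0.9 m from the base axis. Payload 7.2 kg.
Tool frame: the origin (TCP) lies midway between the tips of the shut fingers; the grasp point (between the pads) lies 19 mm behind it; z points along the fingers, y is the line along which they close (so a half turn about z gives the same grasp; the last joint's range is limited). The gripper opens to 88 mm and grips with 3 to 60 N. Pads are 20 mm wide; open, the fingers measure 115 mm over their backs; the gripper's body (75 mm by 178 mm) begins 61 mm behind the grasp point.
Start: joints at [61.18, 23.554, -0.728, 91.456, 0.321, 64.991, -4.71], TCP at [0.263, -0.567, 0.188] pointing down, gripper open.
Joint ranges: [-169.25, 169.25], [-16.82, 113.86], [-84.01, 82.57], [7.8, 145.47], [-59.2, 239.2], [7.22, 106.19], [-163.78, 163.78]. Speed limits (degrees/s): [136.94, 136.94, 172.46, 172.46, 180, 180, 180].

## Interface

Orientations are given as a 3x3 rotation matrix whose columns are the frame's x, y, z axes.
In Python, from plant import monitor, grab_frame, calibration, order gives the robot as it stands.
- The arm moves only by the shell command python3 -m handwheel 'ROWS' [FORCE]. ROWS is JSON, a list of rows, each a list of 3 entries, a list of its own where there are three numbers: the shift along the world's x, y, z in units of 0.6 m (1.0 is 0.6 m), then the turn about the world's z in units of 45 degrees (1.0 is 45 degrees), then the closure, from 0 (fully open) to 1 (shut). In form: [[[x, y, z], spin, jaw], ...]. A call has 1 to 5 rows; each row is the pose to reach, as a shift and turn from the pose commanded when the call began; what a row does not reach only later rows make up. A row lasts 1/10 s, in which the tool goes at most 50 mm and 8.59 degrees, less where a joint would pass 70% of its speed; a pose out of reach is approached as far as the arm can. A call with a number of a shift or a turn outside -1 to 1 is refused whole. A call with a gripper value outside its range is refused whole. The fingers move at their own pace and stop on an object; FORCE is the grip in N (left out, the last holds). Time passes only in rows, so rows that repeat a pose let the fingers close. It gives the time, the measured TCP pose, the force, the opening and the grip force at its end, in the units of the state.
- monitor.state(): the state, without advancing time (a new reading comes with each control period).
- grab_frame(name): name is "scene" or "top"; returns the picture (420x560x3 uint8, red, green, blue); there is no depth.
- calibration(name): a dict with "fx", "fy", "cx", "cy" (pixels), "k1" (the pictures are not rectified: a ray, as slopes to the right and down, at radius r is drawn at 1 + k1 r^2 times it, then the intrinsics apply), "world_to_cam" (4x4, takes a point from world to camera coordinates). Camera axes: x right, y up, looking along -z (the intrinsics and any distortion apply to the point x, -y, -z); pixel columns grow to the right and rows downward; lengths in m; the calibration is good to about 2 mm. A picture is of the moment at which its call begins. calibration takes no time and is no camera call.
- order.job_done(): hands the job in; it is judged then, once.
The state is a dict: "clock": time; "q": joint angles; "dq": joint speeds; "tau": joint torques, N m; "ee_pos": TCP position; "eef_rot": TCP orientation; "ft_force": force on the tool from outside, world axes, zero at the start; "torque": the same for the moment, N m; "finger_gap": finger opening in m; "grasp_force": force on a finger pad.
Only numpy, scipy, OpenCV 4.12 (cv2) and the standard library are available. Lean on these libraries where they do the work, as an engineer would, in place of code of your own. Each camera call takes 0.05 s, during which the arm holds its last target. There are 200 camera calls.

## Task

The glue-up is finished. Swing the pouring stand's cradle fully upright by its red handle, without handling the bottle itself while it lies, so that the orange-capped glue bottle comes to stand on the cradle floor; then take the bottle out and set it down, without dropping it, upright on the tray floor between the red-capped and the blue-capped bottle. Leave the cradle upright, and do not tip any bottle over or shove the two in the tray about.

Things in the scene. Friction and masses are not known exactly. Their poses are not given: they have to be found in the camera images.
- orange_bottle: cream glue bottle, orange cap and spout, loose, 0.3 kg. Origin: centre of its base; z axis from base to spout. Body 62 mm in diameter, rounded shoulder ending 132 mm above the base, cap 27 mm in diameter from 132 to 152 mm (good to grip), spout 12 mm thick up to 179 mm. At the start it lies back in the stand's cradle, spout away from the robot and slightly down (98.5 degrees from vertical).
- red_bottle: white glue bottle with a red cap, 56 mm in diameter, 155 mm tall, standing loose in the tray near one end. Origin: centre of its base, z up.
- blue_bottle: white glue bottle with a blue cap, 52 mm in diameter, 137 mm tall, standing loose in the tray near the other end. Origin: centre of its base, z up. Between the two bottles is a free gap 110 to 130 mm wide.
- pouring_stand: fixed tilting stand: plywood base 300 x 150 x 12 mm, two blue A-frames that rise to 103 mm at y = +-56 mm of its own frame, a small steel drip dish at x = +130 mm. Origin: on the bench under the cradle's pivot. x axis: the way the spout points when the bottle lies; the pivot axis is parallel to its y axis.
- pivot (a point): middle of the cradle's pivot axis, 92 mm above the bench; axes as those of the pouring stand.
- handle (a point): centre of the cradle's red cylindrical grip, 16 mm thick, 66 mm long, parallel to the pivot axis, between two 8 mm side rods at +-40 mm, 150 mm from the pivot axis. At the start almost straight above the pivot (22 mm to the spout side); with the cradle upright it lies 150 mm from the pivot towards the stand's -x, level with the pivot.
- seat (a point): centre of the cradle's flat round floor (72 mm in diameter) under the bottle's base, 68 mm from the pivot axis; z axis: the cradle's up. With the cradle upright it is straight under the pivot, 24 mm above the bench. Rails and half hoops guide the bottle on its +x side and flanks up to 50 mm above the pivot; its -x side and top are open.
- cradle (a joint): angle of the cradle: 0 = lying, bottle spout down; 1.72 = fully upright against its stop. Stiff friction hinge (about 0.4 N m): it stays where it is left.
- tray: fixed shallow wooden tray, outside 112 (x) x 292 (y) x 22 mm, rim 8 mm thick, inside 96 x 276 mm. Origin: centre of its underside; its floor is 6 mm above the bench.
- tray_floor (a point): centre of the tray's floor, 6 mm above the bench; axes as the tray's.
Things that resemble listed ones, but are neither listed nor needed, are in the scene too. What is shaped like the red_bottle but turquoise is not meant.

How it is judged (in metres and radians):
On the way:
1. the cradle is fully upright (within 0.08 rad of its stop) and the orange-capped bottle stands in it on its base (value of joint cradle above 1.64 rad and angle between orange_bottle's own z axis and vertical below 0.12 rad and distance between orange_bottle and seat below 0.015 m), for 0.3 s.
At the end, for the whole second after the job is handed in: Orange-capped bottle upright (0.06 rad) and at rest on the tray floor, within 20 mm of the tray's long middle line and 50 mm of its centre along it; red- and blue-capped bottles upright within 30 mm of their start; cradle still upright (joint above 1.60) (value of joint cradle above 1.6 rad and angle between each of orange_bottle, red_bottle, blue_bottle's own z axis and vertical below 0.06 rad and z of orange_bottle in the frame of tray_floor between -0.004 and 0.005 m and x of orange_bottle in the frame of tray_floor between -0.02 and 0.02 m and y of orange_bottle in the frame of tray_floor between -0.05 and 0.05 m and linear speed of orange_bottle below 0.02 m/s and distance of each of red_bottle, blue_bottle from where it was at the start of the episode below 0.03 m); the robot touches nothing.
It fails at once if the bottle is touched by the robot while it still lies in the cradle (joint below 1.5) (value of joint cradle below 1.5 rad and contact force between any of the fingers, the arm and orange_bottle above 1 N).
It fails at once if the orange-capped bottle is tipped over once the cradle is up (more than 0.8 rad) (value of joint cradle above 1.6 rad and angle between orange_bottle's own z axis and vertical above 0.8 rad).
It fails at once if the orange-capped bottle is dropped or rammed onto the tray (more than 60 N) (contact force between orange_bottle and tray above 60 N).
It fails at once if the red- or blue-capped bottle is tipped over or shoved more than 40 mm (angle between any of red_bottle, blue_bottle's own z axis and vertical above 0.5 rad or distance of any of red_bottle, blue_bottle from where it was at the start of the episode above 0.04 m).
It also fails if it takes over 70 s, if anything falls off the work surface, if the arm or the gripper's body presses on something with over 40 N, if the wrist force passes 120 N, or if a joint passes its speed limit or range.

## Working session

There is one attempt and no reset: what is moved stays moved. The work goes in short steps, Python scripts to look and compute and a shell command to move; the robot and the scene stay as the last step left them, time stands still between calls to the robot, and variables do not carry over. Pictures are saved under pics/ and viewed, at most 10 in all, crops included, and the job is handed in when it is done.

```bash
mkdir -p pics; ls; python3 - <<'E'
from plant import monitor, grab_frame, calibration
import cv2,numpy as np
for n in("scene","top"):
    cv2.imwrite(f"pics/{n}0.png",grab_frame(n)[:,:,::-1]); c=calibration(n); print(n,{k:np.round(v,4).tolist() for k,v in c.items()})
s=monitor.state(); print(s['clock'],s['ee_pos'],s['eef_rot'],s['ft_force'],s['finger_gap'])
E
```

```text
pics
scene {'fx': 533.6018, 'fy': 533.6018, 'cx': 278.5179, 'cy': 204.361, 'k1': -0.2083, 'world_to_cam': [[-0.5344, -0.845, -0.0201, 0.1947], [0.326, -0.228, 0.9175, -0.3354], [-0.7798, 0.4837, 0.3973, -1.0509], [0.0, 0.0, 0.0, 1.0]]}
top {'fx': 403.8464, 'fy': 403.8464, 'cx': 282.3184, 'cy': 210.274, 'k1': -0.0036, 'world_to_cam': [[0.0206, -0.9996, -0.0209, -0.0975], [0.9834, 0.0165, 0.1808, -0.5994], [-0.1804, -0.0243, 0.9833, -0.9694], [0.0, 0.0, 0.0, 1.0]]}
0.1 [ 0.26303164 -0.56642047  0.18691434] [[ 9.06941321e-01  4.21256389e-01 -7.02927951e-04]
 [ 4.21256958e-01 -9.06940496e-01  1.22954423e-03]
 [-1.19560461e-04 -1.41123776e-03 -9.99998997e-01]] [ 0.16405047 -0.46395349 -0.64506258] 0.08785809647418691
```

View pics/scene0.png

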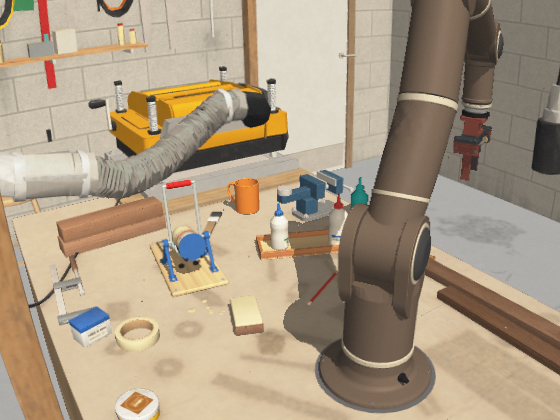

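View pics/top0.png

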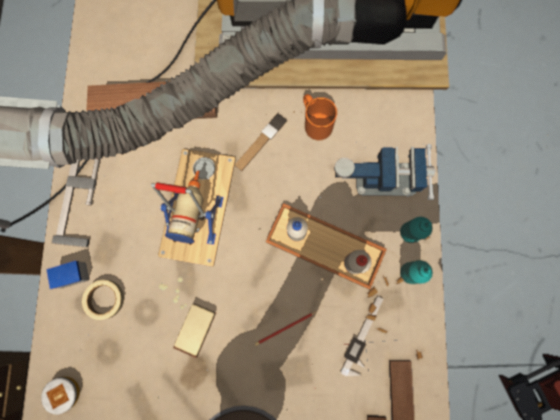

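The scene view shows the stand at about (188,250), with the red handle at (180,184), and the tray with blue cap (279,207) and red cap (338,199). In the top view the handle is at about (170,188), the stand at (197,207) and the tray at (325,245). A hose passes overhead. I'll enlarge both views.

```bash
python3 - <<'E'
import cv2,numpy as np
t=cv2.imread("pics/top0.png");s=cv2.imread("pics/scene0.png")
def crop(im,x,y,w,h,k):
    o=cv2.resize(im[y:y+h,x:x+w],None,fx=k,fy=k,interpolation=cv2.INTER_CUBIC)
    for i in range((x+19)//20*20,x+w,20): cv2.putText(o,str(i),((i-x)*k,8),0,.3,(0,0,255)); cv2.line(o,((i-x)*k,0),((i-x)*k,12),(0,0,255))
    for j in range((y+19)//20*20,y+h,20): cv2.putText(o,str(j),(0,(j-y)*k),0,.3,(0,0,255)); cv2.line(o,(0,(j-y)*k),(10,(j-y)*k),(0,0,255))
    return o
cv2.imwrite("pics/tc.png",crop(t,145,140,250,150,3))
cv2.imwrite("pics/sc.png",crop(s,140,170,230,130,3))
E
```

```text
(no output)
```

View pics/tc.png

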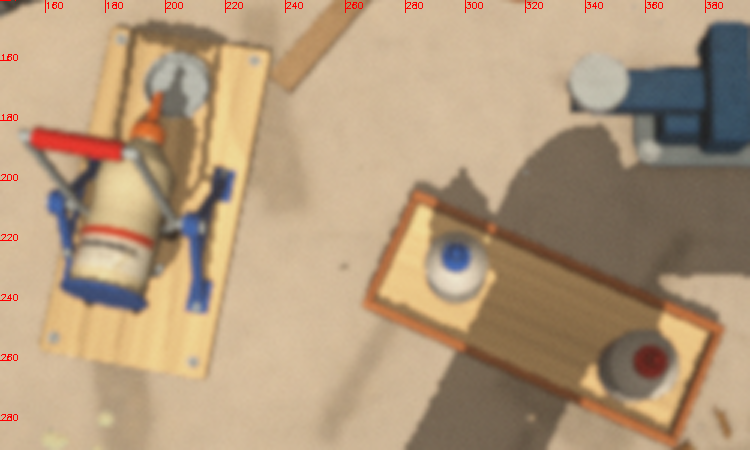

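View pics/sc.png

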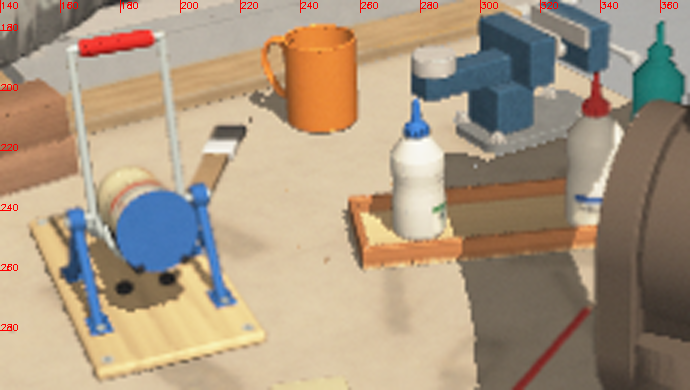

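In the enlarged top view the handle ends are at (153,185) and (189,191), and the base corners at (182,149), (235,156), (158,256) and (214,266). The tray corners are at (283,203), (266,241), (386,248) and (370,288), with the blue tip at (297,223) and the red tip at (362,259). In the scene view the handle runs from (167,186) to (191,183), and the tips are at (279,203) and (339,194).

```bash
cat > h.py <<'E'
import numpy as np
from scipy.optimize import least_squares
from plant import calibration
C={n:calibration(n) for n in("scene","top")}
def proj(n,p):
    c=C[n];w=np.array(c["world_to_cam"]);q=w[:3,:3]@p+w[:3,3]
    a=np.array([q[0],-q[1]])/-q[2]; a=a*(1+c["k1"]*a@a)
    return np.array([c["fx"]*a[0]+c["cx"],c["fy"]*a[1]+c["cy"]])
def tri(t,s):
    r=least_squares(lambda p:np.r_[proj("top",p)-t,proj("scene",p)-s],[.6,0,.1]); return r.x,np.abs(r.fun).max()
def onz(n,uv,z):
    r=least_squares(lambda p:proj(n,np.r_[p,z])-uv,[.6,0.]); return np.r_[r.x,z]
E
python3 - <<'E'
from h import *
np.set_printoptions(precision=4,suppress=True)
print("handle",tri((171,188),(178.8,184)))
print("handle L",tri((153.3,185.3),(164.7,186)),"R",tri((188.7,191),(193,182)))
print("blue tip",tri((296.7,223.3),(278.7,203.3)),"red",tri((361.7,259.3),(339,194.3)))
b=[onz("top",p,.012) for p in((182.3,148.7),(235.3,156),(158.3,256),(214,266))]
print("base",b,np.mean(b,0)); b=np.array(b)
for i,j in((0,2),(1,3),(0,1),(2,3)):
    d=b[i]-b[j];print(np.linalg.norm(d),np.degrees(np.arctan2(d[1],d[0])))
b=np.array([onz("top",p,.022) for p in((283.3,203.3),(266.3,241.3),(385.7,248),(370.3,288))])
print("tray",b,b.mean(0))
for i,j in((0,2),(1,3),(0,1),(2,3)):
    d=b[i]-b[j];print(np.linalg.norm(d),np.degrees(np.arctan2(d[1],d[0])))
# hose height: bottom edge in views
print("hose end (white ring) top(320,18) scene(230,108)",tri((320,18),(230,108)), tri((55,135),(40,175)))
E
```

```text
handle (array([0.6099, 0.1429, 0.2416]), np.float64(0.17721098880520003))
handle L (array([0.6147, 0.18  , 0.2432]), np.float64(0.2639834260759244)) R (array([0.6043, 0.1055, 0.2404]), np.float64(0.1935593107284035))
blue tip (array([ 0.5547, -0.1228,  0.1413]), np.float64(0.4573130211160219)) red (array([ 0.4732, -0.268 ,  0.1611]), np.float64(1.3390013258440376))
base [array([0.775 , 0.1913, 0.012 ]), array([0.7562, 0.0454, 0.012 ]), array([0.4824, 0.235 , 0.012 ]), array([0.4595, 0.0882, 0.012 ])] [0.6183 0.14   0.012 ]
0.29586682217394805 -8.480801102655146
0.299794534027394 -8.2068787528861
0.14716074212096458 82.66471118004344
0.14856784541063103 81.14036717512118
tray [[ 0.6255 -0.0877  0.022 ]
 [ 0.5249 -0.0459  0.022 ]
 [ 0.5133 -0.3517  0.022 ]
 [ 0.4121 -0.3107  0.022 ]] [ 0.5189 -0.199   0.022 ]
0.2869133060478958 66.9800242895486
0.2878744407285468 66.92624606115336
0.108988641151841 -22.56370085327467
0.10927069327768546 -22.060936863062146
hose end (white ring) top(320,18) scene(230,108) (array([ 0.9349, -0.1647,  0.339 ]), np.float64(4.386588542375193)) (array([0.734 , 0.424 , 0.2607]), np.float64(19.481096984004296))
```

```bash
python3 - <<'E'
from h import *
np.set_printoptions(precision=3,suppress=True)
for uv in((130,127),(200,103),(250,55),(190,125)):
    print(uv,[(z,onz("top",uv,z)[:2].round(3),proj("scene",onz("top",uv,z)).round(0)) for z in(.15,.25,.35,.45)])
a=np.radians(-8.3);u=np.array([np.cos(a),np.sin(a)]);P=np.array([.6099,.1429])-.022*u
print("pivot",P,"end",P-.15*u, "dish",onz("top",(204.3,168),.015))
d=(np.array([*(np.array([.6099,.1429])),.2416-.019])-np.array([.263,-.567,.188]))/.6
print(d)
# arc rows relative to start handle, units .6 ; 26 steps
for i in range(1,27):
    f=np.radians(81.6+98.5*i/26); h=np.r_[(.15*np.cos(f)-.022)*u,.15*np.sin(f)-.1484]/.6
    print(i,h)
E
```

```text
(130, 127) [(0.15, array([0.781, 0.282]), array([113., 207.])), (0.25, array([0.741, 0.238]), array([127., 174.])), (0.35, array([0.701, 0.195]), array([143., 139.])), (0.45, array([0.661, 0.152]), array([161., 101.]))]
(200, 103) [(0.15, array([0.844, 0.116]), array([160., 188.])), (0.25, array([0.797, 0.091]), array([170., 158.])), (0.35, array([0.75 , 0.066]), array([182., 127.])), (0.45, array([0.703, 0.041]), array([194.,  93.]))]
(250, 55) [(0.15, array([ 0.972, -0.001]), array([180., 168.])), (0.25, array([ 0.911, -0.013]), array([188., 143.])), (0.35, array([ 0.85 , -0.025]), array([197., 115.])), (0.45, array([ 0.789, -0.037]), array([207.,  85.]))]
(190, 125) [(0.15, array([0.787, 0.137]), array([160., 195.])), (0.25, array([0.747, 0.11 ]), array([171., 164.])), (0.35, array([0.706, 0.082]), array([182., 131.])), (0.45, array([0.665, 0.055]), array([195.,  96.]))]
pivot [0.588 0.146] end [0.44  0.168] dish [0.72  0.127 0.015]
[0.578 1.183 0.058]
1 [-0.016  0.002  0.002]
2 [-0.033  0.005  0.003]
3 [-0.049  0.007  0.002]
4 [-0.065  0.01   0.001]
5 [-0.082  0.012 -0.002]
6 [-0.098  0.014 -0.005]
7 [-0.113  0.017 -0.01 ]
8 [-0.129  0.019 -0.015]
9 [-0.144  0.021 -0.022]
10 [-0.158  0.023 -0.03 ]
11 [-0.172  0.025 -0.038]
12 [-0.185  0.027 -0.048]
13 [-0.198  0.029 -0.058]
14 [-0.21   0.031 -0.069]
15 [-0.221  0.032 -0.081]
16 [-0.232  0.034 -0.094]
17 [-0.241  0.035 -0.108]
18 [-0.25   0.036 -0.122]
19 [-0.258  0.038 -0.136]
20 [-0.265  0.039 -0.151]
21 [-0.27   0.039 -0.167]
22 [-0.275  0.04  -0.182]
23 [-0.279  0.041 -0.198]
24 [-0.282  0.041 -0.215]
25 [-0.283  0.041 -0.231]
26 [-0.284  0.041 -0.248]
```

```bash
python3 -m handwheel '[[[0,0,0.083],0,0],[[0,0,0.167],0.1,0],[[0,0.02,0.25],0.25,0],[[0.02,0.08,0.28],0.4,0],[[0.05,0.15,0.28],0.55,0]]' 20
```

```text
clock: 0.6
ee_pos: [0.293, -0.478, 0.3588]
eef_rot: [[0.646, 0.763, 0.002], [0.763, -0.646, -0.005], [-0.002, 0.005, -1.0]]
ft_force: [0.6, 0.6, 0.2]
finger_gap: 0.0878
grasp_force: 0.0
```

The hose lies close beyond the handle at about the gripper body's height. I'll first push the handle with shut fingers, gripper body narrow side along the stand's x, then regrip. I'm swinging over now.

```bash
python3 -m handwheel '[[[0.05,0.06,0],0.19,0.5],[[0.1,0.12,0],0.38,0.9],[[0.14,0.19,0],0.57,1],[[0.17,0.26,0],0.76,1],[[0.18,0.34,0],0.95,1]]' 20 | head -3; python3 -m handwheel '[[[0.02,0.08,0],0.19,1],[[0.04,0.16,0],0.38,1],[[0.05,0.24,0],0.57,1],[[0.06,0.32,0],0.76,1],[[0.07,0.4,0],0.95,1]]' | head -3; python3 -m handwheel '[[[0.02,0.08,0],0.13,1],[[0.04,0.16,0],0.26,1],[[0.05,0.24,0],0.26,1],[[0.06,0.32,0],0.26,1],[[0.06,0.32,0],0.26,1]]'
python3 - <<'E'
from plant import *
import cv2,numpy as np
print(monitor.state()['q'])
t=grab_frame("top")[:,:,::-1];s=grab_frame("scene")[:,:,::-1]
o=np.hstack([cv2.resize(t[80:280,60:260],(400,400),interpolation=2),cv2.resize(s[60:260,80:280],(400,400),interpolation=2)])
cv2.imwrite("pics/a1.png",o)
E
```

```text
clock: 1.1
ee_pos: [0.4023, -0.2709, 0.3549]
eef_rot: [[-0.049, 0.999, -0.0], [0.999, 0.049, 0.001], [0.001, -0.0, -1.0]]
clock: 1.6
ee_pos: [0.4429, -0.031, 0.3556]
eef_rot: [[-0.713, 0.701, -0.0], [0.701, 0.713, -0.0], [-0.0, -0.0, -1.0]]
clock: 2.1
ee_pos: [0.4778, 0.1663, 0.3554]
eef_rot: [[-0.843, 0.539, -0.001], [0.539, 0.843, 0.004], [0.003, 0.002, -1.0]]
ft_force: [0.1, 0.2, 0.4]
finger_gap: 0.0004
grasp_force: 0.0
[ 15.29056351  10.49503556 -46.37916086  89.98419431   7.42946461
  82.74498382  25.87245773]
```

View pics/a1.png

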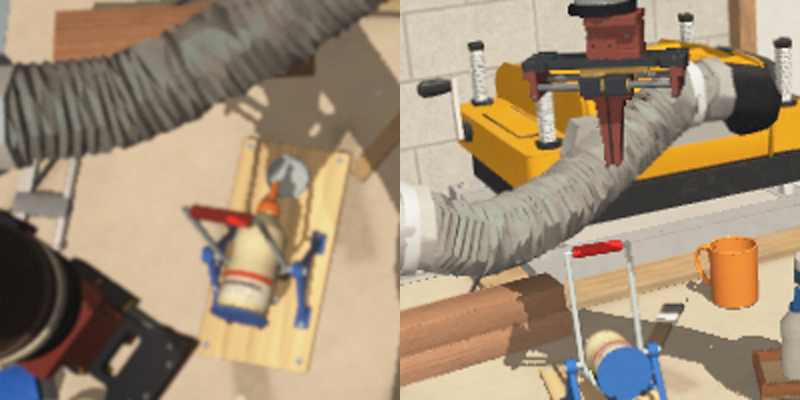

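The top half shows the handle near (171,188), the hose's near edge at about (160,142), which is roughly x = 0.705, and the gripper's wide body along its closing axis. The scene half shows the shut fingers clear above the handle. I'll go over the spout side of the handle and lower.

```bash
python3 -m handwheel '[[[0.07,-0.01,0],0.18,1],[[0.14,-0.02,0],0.36,1],[[0.21,-0.035,0],0.54,1],[[0.27,-0.047,0],0.54,1],[[0.27,-0.047,0],0.54,1]]' 20; python3 -m handwheel '[[[0,0,-0.07],0,1],[[0,0,-0.14],0,1],[[0,0,-0.19],0,1],[[0,0,-0.212],0,1],[[0,0,-0.212],0,1]]'
python3 - <<'E'
from plant import *
import cv2,numpy as np
t=grab_frame("top")[:,:,::-1];s=grab_frame("scene")[:,:,::-1]
o=np.hstack([cv2.resize(t[80:280,60:260],(400,400),interpolation=2),cv2.resize(s[60:260,80:280],(400,400),interpolation=2)])
cv2.imwrite("pics/a2.png",o)
E
```

```text
clock: 2.7
ee_pos: [0.6451, 0.1252, 0.3522]
eef_rot: [[-0.987, 0.161, -0.003], [0.161, 0.987, -0.002], [0.003, -0.002, -1.0]]
ft_force: [0.2, -0.9, -0.7]
finger_gap: 0.0007
grasp_force: 0.0
clock: 3.2
ee_pos: [0.6404, 0.1291, 0.2271]
eef_rot: [[-0.988, 0.155, -0.003], [0.155, 0.988, -0.001], [0.002, -0.002, -1.0]]
ft_force: [0.1, 0.2, -0.6]
finger_gap: 0.0007
grasp_force: 0.0
```

View pics/a2.png

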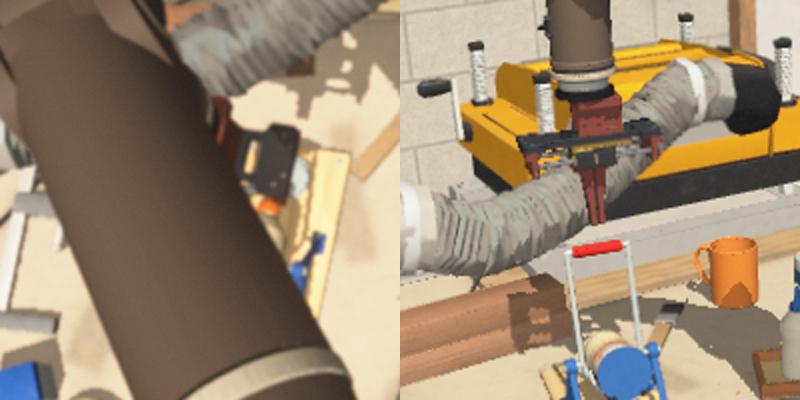

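```bash
python3 - <<'E'
from h import *
print(proj("scene",np.array([.6404,.1291,.2271])),proj("scene",np.array([.61,.143,.2416])),proj("scene",np.array([.6404,.1291,.24])))
E
```

```text
[179.55598841 184.56273428] [178.57843332 183.95309031] [179.11477863 179.99436116]
```

```bash
python3 - <<'E'
from h import *
from plant import *
import cv2
print(proj("scene",np.array([.4778,.1663,.3554])), monitor.state()['ee_pos'])
s=grab_frame("scene")[:,:,::-1]
cv2.imwrite("pics/a3.png",cv2.resize(s[130:240,130:260],(780,660),interpolation=2)[:600])
E
```

```text
[186.76794017 156.5853462 ] [0.64183383 0.13057176 0.23008435]
```

View pics/a3.png

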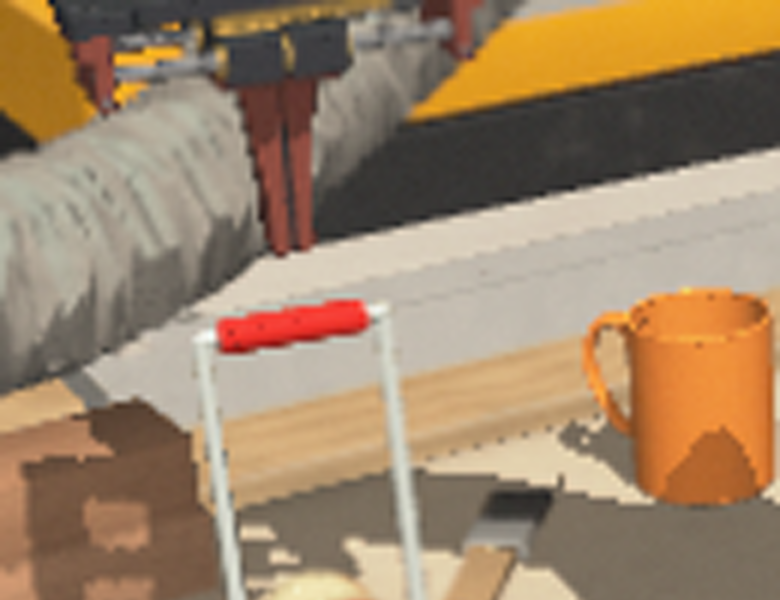

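```bash
python3 - <<'E'
from h import *
import cv2
np.set_printoptions(precision=1,suppress=True)
y=np.array([.4213,-.9069,0])
for s in(1,-1):
  for dz in (0,.03): print("start tips",s,dz,proj("scene",np.array([.263,-.5664,.1869+dz])+s*.05*y),proj("top",np.array([.263,-.5664,.1869+dz])+s*.05*y))
for p in((.626,.042,.31),(.626,.042,.34),(.696,.03,.31)): print(p,proj("top",np.array(p)))
t=cv2.imread("pics/a2.png")[80:230,180:340]; s=cv2.imread("pics/scene0.png")[100:200,440:520]; t0=cv2.imread("pics/top0.png")[340:420,480:560]
cv2.imwrite("pics/a4.png",np.hstack([cv2.resize(s,(400,500)),cv2.resize(t0,(400,500))]))
E
```

```text
start tips 1 0 [471.3 180.7] [535.3 355.6]
start tips 1 0.03 [472.5 171. ] [544.4 358.2]
start tips -1 0 [462.5 192. ] [491.9 376.3]
start tips -1 0.03 [463.7 181.7] [499.4 379.7]
(0.626, 0.042, 0.31) [213.3 172.4]
(0.626, 0.042, 0.34) [210.3 168. ]
(0.696, 0.03, 0.31) [221.2 138. ]
```

View pics/a4.png

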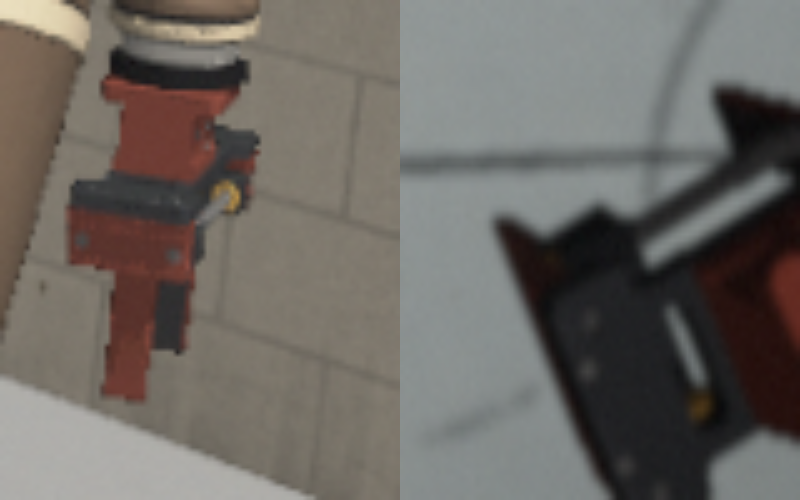

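The tips appear about 30 mm higher in the picture than the reported TCP: near tip at pixel (464,180) against the predicted (462,192). A gentle push will show whether the fingers meet the handle at this height.

```bash
cat > hd.py <<'E'
from h import *
from plant import monitor,grab_frame
import cv2
def handle():
    s=grab_frame("scene")[150:330,60:260].astype(int); r,g,b=s[...,0],s[...,1],s[...,2]
    m=((r>150)&(g<60)&(b<60)).astype(np.uint8); n,l,st,c=cv2.connectedComponentsWithStats(m)
    if n<2: return None
    k=1+st[1:,4].argmax(); return c[k]+[60,150],st[k,4]
def ang(uv):
    a=np.radians(-8.3);u=np.array([np.cos(a),np.sin(a)]);P=np.array([.588,.146])
    pos=lambda t:np.r_[P+.15*np.cos(np.radians(81.6)+t)*u,.092+.15*np.sin(np.radians(81.6)+t)]
    T=np.linspace(-.05,1.8,371);e=[np.linalg.norm(proj("scene",pos(t))-uv) for t in T];i=int(np.argmin(e));return T[i],e[i],pos(T[i])
if __name__=="__main__":
    h=handle();print(h, h and ang(h[0])); s=monitor.state();print(s['clock'],np.round(s['ee_pos'],4),np.round(s['ft_force'],1),s['finger_gap'],s['grasp_force'])
E
python3 hd.py; python3 -m handwheel '[[[-0.01,0.004,0],0,1],[[-0.02,0.008,0],0,1],[[-0.03,0.012,0],0,1],[[-0.04,0.014,0],0,1],[[-0.05,0.016,0],0,1]]'; python3 hd.py
```

```text
(array([178.58823529, 184.86764706]), np.int32(68)) (np.float64(0.009999999999999995), np.float64(0.43811972046644454), array([0.60821351, 0.14305117, 0.24060255]))
3.4 [0.6421 0.1312 0.2306] [ 0.2  0.8 -0.6] 0.00032688738562317336 0.0
clock: 3.9
ee_pos: [0.6106, 0.1408, 0.2286]
eef_rot: [[-0.988, 0.153, 0.0], [0.153, 0.988, -0.0], [-0.0, -0.0, -1.0]]
ft_force: [0.2, 0.1, 0.4]
finger_gap: 0.0003
grasp_force: 0.0
(array([178.515625, 184.90625 ]), np.int32(64)) (np.float64(0.009999999999999995), np.float64(0.5144926912823348), array([0.60821351, 0.14305117, 0.24060255]))
3.95 [0.6098 0.1411 0.2287] [-0.3 -0.1  0.2] 0.0006662997968675062 0.0
```

No contact even directly over the handle, so the real tips are higher than reported. I'll touch down lightly on the grip to calibrate.

```bash
python3 -m handwheel '[[[0,0,-0.004],0,1],[[0,0,-0.008],0,1],[[0,0,-0.01],0,1],[[0,0,-0.01],0,1]]' | sed -n 2,4p; python3 -m handwheel '[[[0,0,-0.003],0,1],[[0,0,-0.006],0,1],[[0,0,-0.006],0,1]]'| sed -n '2p;4p'; python3 -m handwheel '[[[0,0,-0.003],0,1],[[0,0,-0.006],0,1],[[0,0,-0.006],0,1]]'| sed -n '2p;4p'
```

```text
ee_pos: [0.6113, 0.1403, 0.2219]
eef_rot: [[-0.988, 0.154, -0.001], [0.154, 0.988, -0.0], [0.001, -0.0, -1.0]]
ft_force: [0.0, 0.0, 0.5]
ee_pos: [0.6112, 0.1404, 0.2185]
ft_force: [0.1, -0.1, -1.2]
ee_pos: [0.6111, 0.1405, 0.2149]
ft_force: [0.1, -0.4, 0.0]
```

```bash
python3 -m handwheel '[[[0,0,-0.003],0,1],[[0,0,-0.005],0,1],[[0,0,-0.005],0,1]]'| sed -n '2p;4p'; python3 -m handwheel '[[[0,0,-0.003],0,1],[[0,0,-0.005],0,1],[[0,0,-0.005],0,1]]'| sed -n '2p;4p'; python3 hd.py
```

```text
ee_pos: [0.6115, 0.1407, 0.2134]
ft_force: [-2.7, -1.4, 7.2]
ee_pos: [0.6118, 0.1407, 0.2129]
ft_force: [-7.1, -3.7, 22.0]
(array([178.70833333, 184.73611111]), np.int32(72)) (np.float64(0.009999999999999995), np.float64(0.2607602163437405), array([0.60821351, 0.14305117, 0.24060255]))
5.6 [0.6117 0.1408 0.2129] [-7.1 -4.3 22.8] 0.0005082628056048843 11.069728676229715
```

Contact came at reported z = 0.2138, and the grip top is at about 0.249, so the real tip is 35 mm above the reported TCP. I'll go back to the spout side, lower with this correction, then push.

```bash
python3 -m handwheel '[[[0,0,0.02],0,1],[[0,0,0.03],0,1],[[0.02,0,0.03],0,1],[[0.045,-0.003,0.03],0,1],[[0.045,-0.003,0.03],0,1]]' | sed -n '2p;4p'; python3 -m handwheel '[[[0,0,-0.02],0,1],[[0,0,-0.04],0,1],[[0,0,-0.055],0,1],[[0,0,-0.055],0,1]]'| sed -n '2p;4p'; python3 hd.py
```

```text
ee_pos: [0.6394, 0.138, 0.2266]
ft_force: [-0.4, -0.3, -1.0]
ee_pos: [0.6369, 0.1383, 0.1921]
ft_force: [-0.1, -0.4, -0.8]
(array([178.38461538, 184.96923077]), np.int32(65)) (np.float64(0.0049999999999999975), np.float64(0.6464211609268984), array([0.60894849, 0.14294395, 0.24049856]))
6.55 [0.6375 0.1385 0.1932] [0.1 0.5 0.4] 0.0002751608588923268 0.0
```

```bash
python3 -m handwheel '[[[-0.0165,0.0024,0],0,1],[[-0.033,0.005,0],0,1],[[-0.05,0.007,0],0,1],[[-0.066,0.0095,0],0,1],[[-0.0825,0.012,0],0,1]]' | sed -n '2p;4p'; python3 -m handwheel '[[[-0.0165,0.0024,0],0,1],[[-0.033,0.005,-0.005],0,1],[[-0.05,0.007,-0.01],0,1],[[-0.066,0.0095,-0.018],0,1],[[-0.0825,0.012,-0.025],0,1]]' | sed -n '2p;4p'; python3 hd.py
```

```text
ee_pos: [0.588, 0.1463, 0.1947]
ft_force: [2.5, 1.3, -0.6]
ee_pos: [0.5384, 0.1532, 0.1788]
ft_force: [2.3, 0.9, -0.9]
(array([186.11594203, 203.20289855]), np.int32(69)) (np.float64(0.625), np.float64(2.4758955368834403), array([0.51967039, 0.15596821, 0.22516042]))
7.6 [0.5365 0.1535 0.1781] [-0.4  0.7 -2. ] 0.0005453861032553139 0.45067541766911745
```

```bash
python3 -m handwheel '[[[0,0,0.06],0,1],[[0,0,0.12],-0.1,1],[[0,0,0.12],-0.28,1],[[-0.015,0.002,0.12],-0.47,0.5],[[-0.028,0.004,0.12],-0.66,0]]' 25| sed -n '2p;4p'; python3 -m handwheel '[[[0,0,0],-0.19,0],[[0,0,0],-0.38,0],[[0,0,0],-0.57,0],[[0,0,0],-0.76,0],[[0,0,0],-0.95,0]]' | sed -n '2p;4p';python3 -m handwheel '[[[0,0,0],-0.19,0],[[0,0,0],-0.38,0],[[0,0,0],-0.38,0],[[0,0,0],-0.38,0]]'; python3 hd.py
```

```text
ee_pos: [0.5214, 0.1555, 0.2508]
ft_force: [0.5, 0.4, 0.9]
ee_pos: [0.5215, 0.1555, 0.2506]
ft_force: [0.3, 0.8, -0.1]
clock: 9.0
ee_pos: [0.5219, 0.1556, 0.2509]
eef_rot: [[0.141, 0.99, -0.001], [0.99, -0.141, -0.0], [-0.0, -0.001, -1.0]]
ft_force: [-0.1, 0.9, 0.0]
finger_gap: 0.0851
grasp_force: 0.0
(array([186.75531915, 203.61702128]), np.int32(94)) (np.float64(0.64), np.float64(2.0187288219539736), array([0.51770166, 0.15625542, 0.22410969]))
9.05 [0.522  0.1556 0.2509] [-0.3 -0.2  0. ] 0.08697693089875454 0.0
```

```bash
python3 -m handwheel '[[[-0.007,0.001,-0.04],0,0],[[-0.007,0.001,-0.08],0,0],[[-0.007,0.001,-0.12],0,0],[[-0.007,0.001,-0.135],0,0],[[-0.007,0.001,-0.135],0,0]]'| sed -n '2p;4,6p'; python3 -m handwheel '[[[0,0,0],0,0.9],[[0,0,0],0,1],[[0,0,0],0,1],[[0,0,0],0,1],[[0,0,0],0,1]]' 25 | sed -n '2p;4,6p'; python3 hd.py
```

```text
ee_pos: [0.5175, 0.1558, 0.1692]
ft_force: [-0.1, 0.1, -0.1]
finger_gap: 0.0878
grasp_force: 0.0
ee_pos: [0.5184, 0.1562, 0.1706]
ft_force: [0.9, -0.2, -1.1]
finger_gap: 0.0514
grasp_force: 0.0
(array([180.76595745, 204.29787234]), np.int32(47)) (np.float64(0.61), np.float64(7.872723447364722), array([0.52165448, 0.15567876, 0.2261812 ]))
10.1 [0.5184 0.1562 0.1705] [ 0.6 -0.1  1. ] 0.04725064430937448 0.0
```

```bash
python3 -m handwheel '[[[0,0,0],0,1],[[0,0,0],0,1],[[0,0,0],0,1],[[0,0,0],0,1],[[0,0,0],0,1]]' 25 | sed -n '2p;4,6p'; python3 -m handwheel '[[[0,0,0],0,1],[[0,0,0],0,1],[[0,0,0],0,1],[[0,0,0],0,1],[[0,0,0],0,1]]' 25 | sed -n '2p;4,6p'
python3 - <<'E'
import numpy as np
a=np.radians(-8.3);u=np.array([np.cos(a),np.sin(a)])
t0=81.6+np.degrees(.64); t1=180.1
for i in range(1,19):
    f=np.radians(t0+(t1-t0)*i/18);g=np.radians(t0);print(i,np.round(np.r_[.15*(np.cos(f)-np.cos(g))*u,.15*(np.sin(f)-np.sin(g))]/.6,3))
E
```

```text
ee_pos: [0.5175, 0.1563, 0.1702]
ft_force: [-3.3, -0.1, 2.5]
finger_gap: 0.0152
grasp_force: 25.0
ee_pos: [0.5175, 0.1563, 0.1702]
ft_force: [-6.1, -0.5, 3.5]
finger_gap: 0.0152
grasp_force: 25.0
1 [-0.013  0.002 -0.007]
2 [-0.025  0.004 -0.016]
3 [-0.037  0.005 -0.025]
4 [-0.048  0.007 -0.034]
5 [-0.059  0.009 -0.045]
6 [-0.069  0.01  -0.056]
7 [-0.079  0.011 -0.067]
8 [-0.087  0.013 -0.079]
9 [-0.095  0.014 -0.092]
10 [-0.103  0.015 -0.105]
11 [-0.109  0.016 -0.119]
12 [-0.115  0.017 -0.133]
13 [-0.119  0.017 -0.147]
14 [-0.123  0.018 -0.161]
15 [-0.126  0.018 -0.176]
16 [-0.128  0.019 -0.191]
17 [-0.13   0.019 -0.206]
18 [-0.13   0.019 -0.221]
```

Gripped (gap 15 mm). Swinging along the arc.

```bash
python3 -m handwheel '[[[-0.013,0.002,-0.007],0,1],[[-0.025,0.004,-0.016],0,1],[[-0.037,0.005,-0.025],0,1],[[-0.048,0.007,-0.034],0,1],[[-0.059,0.009,-0.045],0,1]]' | sed -n '2p;4,6p'; python3 -m handwheel '[[[-0.010,0.001,-0.011],0,1],[[-0.02,0.002,-0.022],0,1],[[-0.028,0.004,-0.034],0,1],[[-0.036,0.005,-0.047],0,1],[[-0.044,0.006,-0.06],0,1]]' | sed -n '2p;4,6p'
```

```text
ee_pos: [0.4838, 0.1617, 0.1434]
ft_force: [2.6, 0.1, 2.1]
finger_gap: 0.0152
grasp_force: 25.0
ee_pos: [0.4567, 0.1659, 0.1068]
ft_force: [7.8, 2.9, -0.4]
finger_gap: 0.0152
grasp_force: 25.0
```

```bash
python3 -m handwheel '[[[-0.006,0.001,-0.014],0,1],[[-0.012,0.002,-0.028],0,1],[[-0.016,0.002,-0.042],0,1],[[-0.02,0.003,-0.056],0,1],[[-0.023,0.003,-0.071],0,1]]' | sed -n '2p;4,6p'; python3 -m handwheel '[[[-0.002,0,-0.015],0,1],[[-0.004,0,-0.03],0,1],[[-0.004,0,-0.045],0,1],[[-0.004,0,-0.05],0,1],[[-0.004,0,-0.05],0,1]]' | sed -n '2p;4,6p'; python3 hd.py
```

```text
ee_pos: [0.4428, 0.1679, 0.0643]
ft_force: [4.5, 3.2, 3.4]
finger_gap: 0.0152
grasp_force: 25.0
ee_pos: [0.4407, 0.1681, 0.0356]
ft_force: [1.0, 2.8, 16.8]
finger_gap: 0.0153
grasp_force: 25.0
(array([193.21276596, 266.40425532]), np.int32(47)) (np.float64(1.73), np.float64(9.115898013846497), array([0.43958291, 0.16765171, 0.09011065]))
13.15 [0.4407 0.1681 0.0356] [ 1.1  2.  16.7] 0.015179076748533934 24.996447265148163
```

The cradle is against its stop (17 N upward). Releasing and rising.

```bash
python3 -m handwheel '[[[0,0,0],0,0.5],[[0,0,0],0,0.2],[[0,0,0],0,0],[[0,0,0],0,0],[[0,0,0],0,0]]' | sed -n '2p;4,6p'; python3 -m handwheel '[[[0,0,0],0,0],[[0,0,0],0,0],[[0,0,0.02],0,0],[[0,0,0.08],0,0],[[0,0,0.16],0,0]]' | sed -n '2p;4,6p'; python3 -m handwheel '[[[0,0,0.08],0,0],[[0,0,0.16],0,0],[[-0.05,0,0.2],0,0],[[-0.1,0,0.2],0,0],[[-0.1,0,0.2],0,0]]' | sed -n '2p;4,6p';python3 hd.py
python3 - <<'E'
from plant import *
import cv2,numpy as np
t=grab_frame("top")[:,:,::-1];s=grab_frame("scene")[:,:,::-1]
cv2.imwrite("pics/b_top.png",t);cv2.imwrite("pics/b_sc.png",s)
o=np.hstack([cv2.resize(t[150:280,140:240],(400,520),interpolation=2),cv2.resize(s[180:310,140:240],(400,520),interpolation=2)])
cv2.imwrite("pics/b1.png",o)
E
```

```text
ee_pos: [0.4397, 0.1667, 0.0343]
ft_force: [-0.5, 0.0, -1.0]
finger_gap: 0.0517
grasp_force: 0.0
ee_pos: [0.4387, 0.1666, 0.1311]
ft_force: [1.7, 0.7, -0.2]
finger_gap: 0.0873
grasp_force: 0.0
ee_pos: [0.3777, 0.1675, 0.2524]
ft_force: [0.6, 0.9, 0.2]
finger_gap: 0.0876
grasp_force: 0.0
(array([200.84545455, 264.85454545]), np.int32(110)) (np.float64(1.715), np.float64(1.3757047300516643), array([0.43957156, 0.16765337, 0.0923606 ]))
14.7 [0.3793 0.1671 0.252 ] [ 1.4  0.  -0.9] 0.08842119912142034 0.0
```

View pics/b1.png

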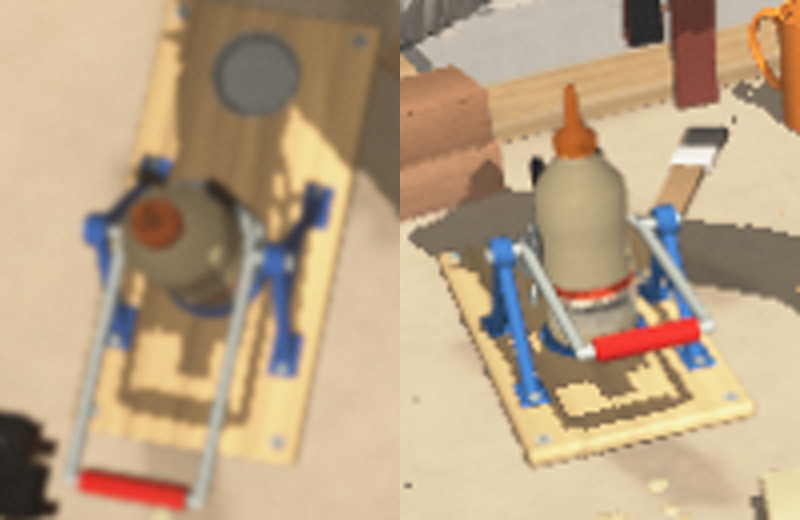

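The bottle stands upright in the cradle: cap at top (179,205), scene cap (184,215), spout tip (183,202).

```bash
python3 - <<'E'
from h import *
import cv2
np.set_printoptions(precision=4,suppress=True)
for f,b in(("b_top",(150,280,140,240)),("b_sc",(180,310,140,240))):
    im=cv2.imread(f"pics/{f}.png")[b[0]:b[1],b[2]:b[3]]; h=cv2.cvtColor(im,cv2.COLOR_BGR2HSV)
    m=cv2.inRange(h,(6,190,90),(14,255,255)); n,l,st,c=cv2.connectedComponentsWithStats(m); k=1+st[1:,4].argmax(); print(f,c[k]+[b[2],b[0]],st[k]+[b[2],b[0],0,0,0])
print("cap",tri((178.75,205.5),(183.75,215)),"tip",tri((177.5,203.8),(182.75,201.5)))
# bottle axis model at pivot
for z in(.156,.166,.176,.203): p=np.array([.588,.146,z]);print(z,proj("top",p),proj("scene",p))
E
```

```text
Traceback (most recent call last):
ValueError: attempt to get argmax of an empty sequence
```

```bash
python3 - <<'E'
from h import *
import cv2
np.set_printoptions(precision=4,suppress=True)
for f,b in(("b_top",(190,225,160,205)),("b_sc",(198,222,170,200))):
    im=cv2.imread(f"pics/{f}.png")[b[0]:b[1],b[2]:b[3]].astype(int); m=((im[...,2]-im[...,0])>70).astype(np.uint8); n,l,st,c=cv2.connectedComponentsWithStats(m); k=1+st[1:,4].argmax(); print(f,c[k]+[b[2],b[0]],st[k]+[b[2],b[0],0,0,0])
print("cap",tri((178.75,205.5),(183.75,215)),"tip",tri((177.5,203.8),(182.75,201.5)))
for z in(.156,.166,.176,.203): p=np.array([.588,.146,z]);print(z,proj("top",p),proj("scene",p))
E
```

```text
b_top [178.3363 205.3894] [173 200  12  12 113]
b_sc [183.1857 206.1477] [170 198  30  22 447]
cap (array([0.5878, 0.1464, 0.1633]), np.float64(0.28413511843132255)) tip (array([0.5862, 0.1417, 0.1995]), np.float64(1.3392629288020999))
0.156 [179.9953 206.1457] [183.8148 217.416 ]
0.166 [178.8051 205.3043] [183.4621 213.9121]
0.176 [177.5891 204.4447] [183.1091 210.3877]
0.203 [174.1701 202.0279] [182.1549 200.7695]
```

```bash
python3 -m handwheel '[[[0.06,-0.006,0],0.19,0],[[0.12,-0.012,0],0.38,0],[[0.18,-0.018,0],0.57,0],[[0.24,-0.024,0],0.76,0],[[0.24,-0.024,0],0.95,0]]' 20| sed -n '2p;4p'; python3 -m handwheel '[[[0,0,0],0.19,0],[[0,0,0],0.38,0],[[0,0,0],0.57,0],[[0,0,0],0.76,0],[[0.04,-0.004,0],0.95,0]]' | sed -n '2p;4p'; python3 -m handwheel '[[[0.03,-0.003,0],0.1,0],[[0.068,-0.007,0],0.1,0],[[0.068,-0.007,0],0.1,0],[[0.068,-0.007,0],0.1,0]]'; python3 hd.py
```

```text
ee_pos: [0.5285, 0.1506, 0.2486]
ft_force: [-0.3, 0.3, -1.1]
ee_pos: [0.5473, 0.1508, 0.2505]
ft_force: [0.5, 1.0, -0.0]
clock: 16.2
ee_pos: [0.5891, 0.1458, 0.2493]
eef_rot: [[-0.989, 0.147, -0.003], [0.147, 0.989, 0.001], [0.003, 0.0, -1.0]]
ft_force: [-0.6, -1.1, 0.8]
finger_gap: 0.0878
grasp_force: 0.0
(array([201.01834862, 264.79816514]), np.int32(109)) (np.float64(1.71), np.float64(1.1993720260812721), array([0.4395752 , 0.16765284, 0.09311059]))
16.25 [0.5886 0.1462 0.2498] [-0.2 -0.2  0.5] 0.08773348927849074 0.0
```

```bash
python3 -m handwheel '[[[0,0,-0.05],0,0],[[0,0,-0.1],0,0],[[0,0,-0.15],0,0],[[0,0,-0.195],0,0],[[0,0,-0.211],0,0]]' | sed -n '2p;4p'; python3 -m handwheel '[[[0,0,0],0,0.6],[[0,0,0],0,1],[[0,0,0],0,1],[[0,0,0],0,1],[[0,0,0],0,1]]' 20| sed -n '2p;4,6p';python3 -m handwheel '[[[0,0,0],0,1],[[0,0,0],0,1],[[0,0,0],0,1],[[0,0,0],0,1],[[0,0,0],0,1]]' 20| sed -n '2p;4,6p'
```

```text
ee_pos: [0.587, 0.1454, 0.1216]
ft_force: [-0.4, -0.3, 0.5]
ee_pos: [0.5895, 0.146, 0.1249]
ft_force: [-0.5, 0.7, 0.3]
finger_gap: 0.0512
grasp_force: 0.0
ee_pos: [0.5891, 0.1462, 0.1241]
ft_force: [0.1, 0.7, 0.7]
finger_gap: 0.0258
grasp_force: 19.9
```

The cap is gripped (26 mm). Lifting.

```bash
python3 -m handwheel '[[[0,0,0.01],0,1],[[0,0,0.03],0,1],[[0,0,0.06],0,1],[[0,0,0.1],0,1],[[0,0,0.14],0,1]]' 30 | sed -n '2p;4,6p'; python3 -m handwheel '[[[0,0,0.05],0,1],[[0,0,0.1],0,1],[[0,0,0.14],0,1],[[0,0,0.15],0,1],[[0,0,0.15],0,1]]' | sed -n '2,6p';python3 hd.py
python3 - <<'E'
import numpy as np
print((np.array([.5195,-.197])-np.array([.589,.1462]))/.6)
E
```

```text
ee_pos: [0.5887, 0.1458, 0.2094]
ft_force: [-0.1, 1.0, -3.3]
finger_gap: 0.0258
grasp_force: 29.7
ee_pos: [0.5892, 0.1461, 0.2989]
eef_rot: [[-0.989, 0.146, 0.001], [0.146, 0.989, 0.0], [-0.001, 0.0, -1.0]]
ft_force: [-0.6, 0.4, -4.0]
finger_gap: 0.0257
grasp_force: 29.7
(array([201.4375    , 264.70535714]), np.int32(112)) (np.float64(1.71), np.float64(0.7702344687569165), array([0.4395752 , 0.16765284, 0.09311059]))
18.8 [0.5887 0.1458 0.2976] [ 0.8 -0.1 -3.5] 0.025602266157571277 29.68057851136109
[-0.11583333 -0.572     ]
```

```bash
python3 -m handwheel '[[[-0.008,-0.03,0],-0.04,1],[[-0.02,-0.085,0],-0.09,1],[[-0.032,-0.14,0],-0.15,1],[[-0.045,-0.2,0],-0.2,1],[[-0.058,-0.26,0],-0.26,1]]' | sed -n '2p;4,6p'; python3 -m handwheel '[[[-0.012,-0.06,0],-0.07,1],[[-0.024,-0.12,0],-0.07,1],[[-0.036,-0.18,0],-0.07,1],[[-0.048,-0.24,0],-0.07,1],[[-0.054,-0.28,0],-0.07,1]]' | sed -n '2p;4,6p'; python3 -m handwheel '[[[-0.004,-0.032,0],0,1],[[-0.004,-0.032,0],0,1],[[-0.004,-0.032,0],0,1],[[-0.004,-0.032,0],0,1]]'
python3 - <<'E'
from plant import *
import cv2,numpy as np
t=grab_frame("top")[:,:,::-1];s=grab_frame("scene")[:,:,::-1]
cv2.imwrite("pics/c_top.png",t);cv2.imwrite("pics/c_sc.png",s)
o=np.hstack([cv2.resize(t[170:310,250:400],(400,373),interpolation=2),cv2.resize(s[120:260,250:400],(400,373),interpolation=2)])
cv2.imwrite("pics/c1.png",o)
E
```

```text
ee_pos: [0.5529, -0.0115, 0.2962]
ft_force: [0.4, -0.3, -2.9]
finger_gap: 0.0252
grasp_force: 29.7
ee_pos: [0.5198, -0.1813, 0.2961]
ft_force: [0.0, 0.4, -3.9]
finger_gap: 0.0256
grasp_force: 29.7
clock: 20.2
ee_pos: [0.5194, -0.1957, 0.2974]
eef_rot: [[-0.92, 0.393, -0.001], [0.393, 0.92, 0.001], [0.001, 0.001, -1.0]]
ft_force: [0.4, 0.1, -2.6]
finger_gap: 0.0256
grasp_force: 29.7
```

View pics/c1.png

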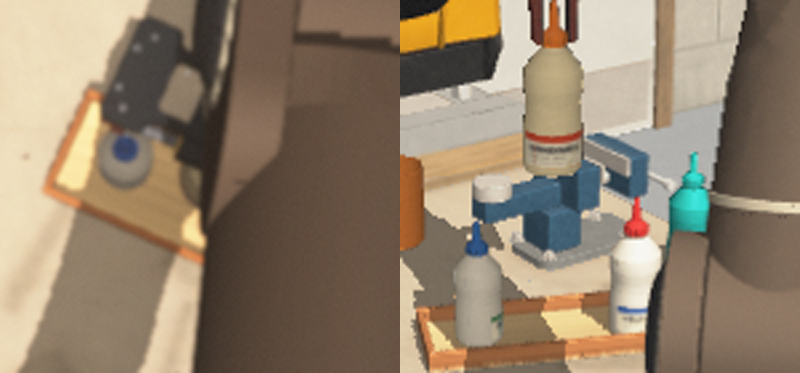

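The bottle hangs upright midway between the blue (scene 280,245) and red (scene 338,225) bottles, with nothing disturbed. Lowering, slowly at the end.

```bash
python3 -m handwheel '[[[0,0,-0.05],0,1],[[0,0,-0.11],0,1],[[0,0,-0.17],0,1],[[0,0,-0.22],0,1],[[0,0,-0.26],0,1]]' | sed -n '2p;4,6p'; python3 -m handwheel '[[[0,0,-0.02],0,1],[[0,0,-0.035],0,1],[[0,0,-0.045],0,1],[[0,0,-0.05],0,1],[[0,0,-0.05],0,1]]' | sed -n '2p;4,6p'; python3 -m handwheel '[[[0,0,-0.002],0,1],[[0,0,-0.004],0,1],[[0,0,-0.006],0,1],[[0,0,-0.006],0,1]]' | sed -n '2p;4,6p'
```

```text
ee_pos: [0.519, -0.1962, 0.1403]
ft_force: [0.1, 0.1, -3.5]
finger_gap: 0.0257
grasp_force: 29.7
ee_pos: [0.5198, -0.1973, 0.1124]
ft_force: [-0.2, -0.1, -2.7]
finger_gap: 0.0256
grasp_force: 29.7
ee_pos: [0.5194, -0.1973, 0.1085]
ft_force: [0.2, -0.0, -3.4]
finger_gap: 0.0255
grasp_force: 29.7
```

```bash
python3 -m handwheel '[[[0,0,-0.0015],0,1],[[0,0,-0.003],0,1],[[0,0,-0.003],0,1]]' | sed -n '2p;4p'; python3 -m handwheel '[[[0,0,-0.001],0,1],[[0,0,-0.002],0,1],[[0,0,-0.002],0,1]]' | sed -n '2p;4p'
```

```text
ee_pos: [0.5193, -0.1972, 0.1065]
ft_force: [-0.2, -0.2, -3.3]
ee_pos: [0.52, -0.1973, 0.106]
ft_force: [-0.3, -0.1, 2.2]
```

The base touches the floor. Opening to about 50 mm only and rising.

```bash
python3 -m handwheel '[[[0,0,0],0,0.6],[[0,0,0],0,0.43],[[0,0,0],0,0.43],[[0,0,0],0,0.43],[[0,0,0],0,0.43]]' | sed -n '2p;4,6p'; python3 -m handwheel '[[[0,0,0.01],0,0.43],[[0,0,0.04],0,0.43],[[0,0,0.09],0,0.43],[[0,0,0.16],0,0.43],[[0,0,0.22],0,0.43]]' | sed -n '2p;4,6p'; python3 -m handwheel '[[[-0.03,0.03,0.05],0,0.43],[[-0.06,0.09,0.08],0,0.43],[[-0.09,0.16,0.08],0,0.43],[[-0.12,0.23,0.08],0,0.43],[[-0.15,0.3,0.08],0,0.43]]' | sed -n '2p;4p'; python3 -m handwheel '[[[0,0.07,0],0,0.43],[[0,0.15,0],0,0.43],[[0,0.2,0],0,0.43],[[0,0.2,0],0,0.43],[[0,0.2,0],0,0.43]]' | sed -n '2p;4p'
python3 hd.py
python3 - <<'E'
from plant import *
import cv2,numpy as np
t=grab_frame("top")[:,:,::-1];s=grab_frame("scene")[:,:,::-1]
cv2.imwrite("pics/d_top.png",t);cv2.imwrite("pics/d_sc.png",s)
for n,im,b in(("top",t,(190,295,255,395)),("sc",s,(170,265,250,370))):
    c=im[b[0]:b[1],b[2]:b[3]].astype(int);B,G,R=c[...,0],c[...,1],c[...,2]
    for k,m in(("red",(R>110)&(G<60)&(B<70)),("blue",(B>100)&(R<70)&(B-G>50)),("orange",(R>150)&(G>50)&(G<125)&(B<60))):
        q,l,st,ce=cv2.connectedComponentsWithStats(m.astype(np.uint8))
        o=np.argsort(-st[1:,4])[:2]+1;print(n,k,[(np.round(ce[i]+[b[2],b[0]],1).tolist(),int(st[i,4]),(st[i,:2]+[b[2],b[0]]).tolist(),st[i,2:4].tolist()) for i in o])
E
```

```text
ee_pos: [0.5194, -0.1973, 0.1054]
ft_force: [0.0, -0.5, -0.4]
finger_gap: 0.0502
grasp_force: 0.0
ee_pos: [0.5195, -0.197, 0.2397]
ft_force: [0.4, 0.2, -0.0]
finger_gap: 0.0499
grasp_force: 0.0
ee_pos: [0.4286, -0.0156, 0.286]
ft_force: [1.0, -0.0, -0.4]
ee_pos: [0.4293, 0.103, 0.2857]
ft_force: [0.0, -0.1, 0.3]
(array([201.26271186, 264.65254237]), np.int32(118)) (np.float64(1.71), np.float64(0.936228762386658), array([0.4395752 , 0.16765284, 0.09311059]))
24.35 [0.4295 0.102  0.2856] [ 0.7 -0.5 -0. ] 0.050237554971890086 0.0
top red [([361.3, 257.7], 11, [360, 256], [4, 4])]
top blue []
top orange [([328.7, 237.7], 43, [325, 235], [10, 7]), ([361.2, 260.2], 36, [358, 257], [8, 7])]
sc red [([336.1, 206.3], 11, [334, 205], [6, 3]), ([337.2, 201.0], 4, [337, 200], [2, 3])]
sc blue [([334.5, 236.0], 2, [334, 236], [2, 1]), ([278.0, 204.0], 1, [278, 204], [1, 1])]
sc orange [([256.0, 192.3], 86, [251, 179], [8, 33]), ([337.8, 198.8], 12, [337, 194], [2, 9])]
```

```bash
python3 - <<'E'
from h import *
import cv2
np.set_printoptions(precision=4,suppress=True)
for z in(.148,.18): p=np.array([.5195,-.197,z]);print(proj("top",p),proj("scene",p))
c=onz("top",(328.7,237.5),.148)[:2]-np.array([.5189,-.199]);v=np.array([.391,.920]);w=np.array([.920,-.391]);print("tray x,y",c@w,c@v)
def tm(f,x,y,w,h):
    a=cv2.imread(f"pics/{f}0.png",0);b=cv2.imread(f"pics/d_{'sc' if f=='scene' else f}.png",0)
    a,b=[cv2.magnitude(cv2.Sobel(i,5,1,0),cv2.Sobel(i,5,0,1)) for i in(a,b)]
    r=cv2.matchTemplate(b[y-12:y+h+12,x-12:x+w+12],a[y:y+h,x:x+w],5);_,s,_,l=cv2.minMaxLoc(r);return l[0]-12,l[1]-12,round(s,2)
print("blue",tm("scene",268,198,22,54),tm("top",285,215,24,26),"red",tm("scene",328,190,16,58),tm("top",343,245,30,30))
s=cv2.imread("pics/d_sc.png")[170:270,285:335].astype(int)
m=((s[...,2]-s[...,0])>90).astype(np.uint8);q,l,st,ce=cv2.connectedComponentsWithStats(m)
print([(np.round(ce[i]+[285,170],1).tolist(),(st[i,:2]+[285,170]).tolist(),st[i,2:].tolist()) for i in np.argsort(-st[1:,4])[:4]+1])
E
```

```text
[329.6664 239.0332] [307.3066 199.1342]
[331.0504 237.4092] [307.317  188.5121]
tray x,y 0.0020840810649970887 0.005425415233522287
blue (0, 0, 0.79) (0, 0, 0.5) red (1, 0, 0.63) (0, 0, 0.58)
[([315.8, 249.8], [295, 243], [40, 13, 313]), ([307.4, 197.5], [303, 187], [10, 18, 105]), ([308.8, 235.1], [299, 231], [21, 7, 56]), ([291.1, 178.9], [285, 177], [14, 5, 15])]
```

The bottle stands at tray (+2, +5) mm, upright (scene blob columns 303–313, tip row 187 as predicted). The neighbours are unmoved and the cradle is at 1.71 rad. Handing in.

```bash
python3 -c "
from plant import order; print(order.job_done())"
```

```text
the job is handed in; nothing more can be done
None
```

The job is handed in: by my last camera check the orange-capped bottle stands upright on the tray floor between the red- and blue-capped ones, both of those are unmoved, and the cradle is fully upright; the judge's verdict was not shown.

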